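# Set out the examination desk for the next patient

## Robot

A 6-joint arm with a two-finger parallel gripper is mounted at the origin on the work surface. World frame = base frame: x ahead of the robot, y to its left, z up, the work surface at z = 0. Lengths are in m, angles in rad, forces in N, time in s.
With the tool pointing down it reaches from about 0.35 to 0.775 m from the base axis. Payload 7.3 kg.
Tool frame: the origin (TCP) lies at the very end of the fingers, on their centre line; the grasp point (between the pads) lies 19 mm behind it; x points along the fingers, y is the direction in which the jaws open and shut, and the axes are right-handed (so a half turn about x gives the same grasp; the last joint's range is limited). The gripper opens to 92 mm and grips with 3 to 60 N. Pads are 19 mm wide; open, the fingers measure 130 mm over their backs; the gripper's body (75 mm by 190 mm) begins 47 mm behind the grasp point.
Start: joints at [0.969, 0.342, 1.524, -0, 1.275, -0.146], TCP at [0.231, 0.471, 0.227] pointing down, gripper open.
Joint ranges: [-2.53, 2.53], [-0.77, 2.02], [0.04, 2.7], [-1, 4.14], [0.28, 2.66], [-3.11, 3.11]. Speed limits (rad/s): [2.57, 2.57, 3.14, 3.14, 3.14, 3.14].

## Interface

Orientations are given as [roll, pitch, yaw] about the fixed x, y, z axes, in that order (R = Rz(yaw) Ry(pitch) Rx(roll)).
In Python, from cell import observe, vision, job gives the robot as it stands.
- The arm moves only by the tool send_rows, never from a script. Its argument "motion" is a list of rows, each an object with "hand": the opening, from -1 (shut) to 1 (fully open), so that 0 is half open; "slide": the shift along the tool's x, y, z in mm, a list of three; "spin": the turn about the tool's x in rad. In form: [{"hand": hand, "slide": [tx, ty, tz], "spin": spin}, ...]. A call has 1 to 8 rows; each row shifts and turns the pose as measured when the row begins, along the tool's axes as they then stand; what a row does not reach is not made up. A row lasts 1/10 s, in which the tool goes at most 50 mm and 8.59 degrees, less where a joint would pass 70% of its speed; a pose out of reach is approached as far as the arm can. A call with a gripper value outside its range is refused whole. The fingers move at their own pace and stop on an object; "grip_force" is the grip in N (left out, the last holds). Time passes only in rows, so rows that do not move let the fingers close. It gives the time, the measured TCP pose, the force and the opening at its end, in the units of the state.
- observe(): the state, without advancing time (a new reading comes with each control period).
- vision.read_camera(name): name is "scene" or "top"; returns a dict with "pixels" (400x640x3 uint8, blue, green, red), "range_z" (400x640 float32, m along the optical axis (not along the pixel's ray), 0 where there is no reading), "fx", "fy", "cx", "cy" (pixels), "world_from_camera" (4x4, takes a point from camera to world coordinates). Camera axes: x right, y down, z forward; pixel columns grow to the right and rows downward; lengths in m; the calibration is good to about 2 mm. A picture is of the moment at which its call begins.
- job.hand_in(): hands the job in, once; it reports no verdict.
Trained networks look in a picture, given as the dict that the camera call returned (one of the last four; its "shot" number tells which), for a name from the list of things; names that differ only in an ending like _2 or _b are one class to them, and where a whole thing is asked for, a point or a joint stands for the part that bears it (a point fixed in the world has none). Each returns a list of dicts, best first, with "conf" (0 to 1); they miss things now and then, are a little off and sometimes report something else, mostly with a low value. They report only what shows in the picture. A call takes as long as a camera call. They do not tell look-alikes from the thing itself.
- vision.search_frame(picture, thing): "uv" ([column, row] in pixels, amid what is visible of it).
- vision.cut_out(picture, thing): "mask" (400x640 bool, what is visible of it) and "uv" ([column, row] in pixels, amid what is visible of it).
The state is a dict: "time": time; "qpos": joint angles; "qvel": joint speeds; "joint_efforts": joint torques, N m; "tool_pos": TCP position; "tool_rot": TCP orientation; "contact_force": force on the tool from outside, world axes, zero at the start; "torque": the same for the moment, N m; "opening": finger opening in m.
Only numpy, scipy, OpenCV 4.12 (cv2) and the standard library are available. Lean on these libraries where they do the work, as an engineer would, in place of code of your own. Each camera call takes 0.05 s, during which the arm holds its last target.

## Task

Set out the eye clinic's desk for the next patient: stand the grey jar straight behind the white square dish (the side away from the robot, in line with the dish's own sides) with about 9 cm of clear desk between dish and jar, and stand the white dropper bottle halfway between the two, in the same line. Lay the large lens case flat on the middle of the round charging base, and the small lens case flat on the middle of the large one, their long sides parallel. Keep jar and bottle upright all the while, and leave the tissue box, the pump bottle and the spectacle case where they are.

Things in the scene. Friction and masses are not known exactly. Their poses are not given: they have to be found in the camera images.
- dish: white open square dish, 90 x 90 mm and 16 mm high (walls and floor 4 to 5 mm), fixed to the desk; it stays empty. Origin: centre of its underside, at desk height (z = 0). Its x and y axes run along its sides; its +x axis points away from the robot (turned at most 0.2 rad from straight ahead), so 'behind' is its +x side.
- base: round dark metal charging base, a flat solid disc 110 mm across and 16 mm high with a thin bright band round its side, fixed to the desk; its turn means nothing. Origin: centre of its underside, at desk height; its flat top is 16 mm above.
- jar: grey round jar with a flat black lid, 60 mm across (body 59, lid 60) and 65 mm high, standing loose, 110 to 210 g. Origin: centre of its underside, z axis up.
- bottle: small white dropper bottle, round, 28 mm across up to 48 mm high, then a narrow white cap 15 mm across up to 75 mm, standing loose, 30 to 60 g. Origin: centre of its underside, z axis up.
- large_case: large lens case, a closed flat black box 80 mm long (its x axis), 56 mm wide (y) and 28 mm high, with two round dark discs on its flat lid, lying loose, 75 to 145 g. Origin: centre of its underside, z axis up.
- small_case: small lens case, a closed flat black box 46 mm long (its x axis), 34 mm wide (y) and 22 mm high, with one round dark disc on its flat lid, lying loose, 30 to 55 g. Origin: centre of its underside, z axis up.
- tissue_box: bystander: blue tissue box, 90 x 150 x 60 mm high, loose, beyond the work on the robot's right. Origin: centre of its underside.
- pump: bystander: green glass pump bottle, 60 mm across, 158 mm high, loose, beyond the work on the robot's left. Origin: centre of its underside.
- glasses_case: bystander: grey spectacle case, 65 x 160 x 40 mm high, loose, beyond the work in the middle. Origin: centre of its underside.
Mind the look-alikes: they are no part of the job. Of the things that look like the dish, the smallest one is meant.

How it is judged:
At the end, for the whole second after the job is handed in: Behind the dish, within 15 mm of its axis: jar 150-180 mm, bottle 72-102 mm from the dish's centre and 60-97 mm from the jar's. Large case on the base within 12 mm; small case on it within 10 mm, parallel within 0.2 rad. All upright (0.1 rad), at rest, released (x of jar in the frame of dish between 0.15 and 0.18 m and y of jar in the frame of dish between -0.015 and 0.015 m and height (world z) of jar between -0.004 and 0.004 m and x of bottle in the frame of dish between 0.072 and 0.102 m and y of bottle in the frame of dish between -0.015 and 0.015 m and horizontal distance between bottle and jar between 0.06 and 0.097 m and height (world z) of bottle between -0.004 and 0.004 m and horizontal distance between large_case and base below 0.012 m and z of large_case in the frame of base between 0.012 and 0.02 m and horizontal distance between small_case and large_case below 0.01 m and angle between the x axis of small_case and the x axis of large_case, either way round below 0.2 rad and z of small_case in the frame of large_case between 0.024 and 0.032 m and angle between each of jar, bottle, large_case, small_case's own z axis and vertical below 0.1 rad and linear speed of each of jar, bottle, large_case, small_case below 0.02 m/s); the robot touches nothing.
It fails at once if the jar or the bottle is tipped over (tilted by more than 0.6 rad) (angle between any of jar, bottle's own z axis and vertical above 0.6 rad).
It fails at once if the tissue box, the pump bottle or the spectacle case is pushed from its place (more than 20 mm) (distance of any of tissue_box, pump, glasses_case from where it was at the start of the episode above 0.02 m).
It also fails if it takes over 106 s, if anything falls off the work surface, if the arm or the gripper's body presses on something with over 40 N, if the wrist force passes 120 N, or if a joint passes its speed limit or range.

## Working session

There is one attempt and no reset: what is moved stays moved. The work goes in short steps, Python scripts to look and compute and a tool call to move; the robot and the scene stay as the last step left them, time stands still between calls to the robot, and variables do not carry over. Pictures are saved under pics/ and viewed, and the job is handed in when it is done.

Besides the shell and the picture viewer there is one more tool, called after "Call:" as name(argument=value, ...), one argument or row to a line, values as JSON. send_rows: Moves the arm, as the interface text tells. Its arguments: {"type":"object","properties":{"motion":{"type":"array","items":{"type":"object","properties":{"hand":{"type":"number"},"slide":{"type":"array","items":{"type":"number"}},"spin":{"type":"number"}}}},"grip_force":{"type":"number"}},"required":["motion"]}

```bash
ls; mkdir -p pics; python3 - <<'E'
from cell import observe, vision, job
import cv2,pickle
print(observe())
for n in ["scene","top"]:
    p=vision.read_camera(n); cv2.imwrite(f"pics/{n}0.png",p["pixels"])
    pickle.dump(p,open(f"{n}0.pkl","wb"))
    print(n,p["fx"],p["cx"],p["cy"],p["world_from_camera"],p["shot"])
    for t in ["dish","base","jar","bottle","large_case","small_case","tissue_box","pump","glasses_case"]:
        r=vision.cut_out(p,t)
        print(t,[(round(d["conf"],2),[int(v) for v in d["uv"]],int(d["mask"].sum())) for d in r])
E
```

```text
pics
{'time': 0.0, 'qpos': array([ 9.68958157e-01,  3.42724417e-01,  1.52500311e+00, -3.51935681e-05,
        1.27541486e+00, -1.45980248e-01]), 'qvel': array([ 0.00101359,  0.00145199,  0.00041639,  0.00052288, -0.00234999,
       -0.00014532]), 'joint_efforts': array([ 1.18110063e-03, -4.31243169e+01, -2.44219190e+01,  7.17825419e-02,
        5.60674549e-02, -1.39058270e-04]), 'tool_pos': array([0.23086933, 0.47105884, 0.22604895]), 'tool_rot': array([-1.69506431,  1.56924623, -2.15091196]), 'contact_force': array([-0.39976503, -0.05070724,  0.45518169]), 'torque': array([ 0.00551182,  0.04986814, -0.02092245]), 'opening': 0.09199534433730805}
scene 502.50761573297797 319.14786836563513 200.09859620699044 [[-0.77293399  0.33236883 -0.54046648  1.33981268]
 [ 0.63432588  0.42395269 -0.64644782  0.93059575]
 [ 0.01427311 -0.84249337 -0.53851759  0.86654076]
 [ 0.          0.          0.          1.        ]] 1
dish [(0.69, [334, 159], 782), (0.65, [282, 145], 605), (0.61, [314, 193], 534)]
base [(0.8, [381, 229], 813)]
jar [(0.6, [437, 248], 648)]
bottle [(0.7, [379, 229], 805)]
large_case [(0.94, [404, 281], 751)]
small_case []
tissue_box [(0.89, [213, 195], 1495)]
pump [(0.93, [331, 276], 1274)]
glasses_case [(0.78, [262, 243], 1257), (0.3, [380, 231], 743)]
top 367.0416964941371 318.4511166560746 200.2018541700466 [[ 0.01281461 -0.99026251  0.13862161  0.37977719]
 [-0.99971065 -0.00986588  0.02193808 -0.06304061]
 [-0.02035684 -0.13886263 -0.9901024   0.97854551]
 [ 0.          0.          0.          1.        ]] 2
dish [(0.9, [357, 222], 1179), (0.81, [415, 306], 2487), (0.55, [485, 265], 2487)]
base [(0.91, [250, 229], 1365)]
jar [(0.77, [181, 242], 602), (0.39, [211, 114], 794)]
bottle [(0.49, [428, 252], 142)]
large_case [(0.71, [177, 177], 758)]
small_case [(0.79, [430, 183], 276)]
tissue_box [(0.61, [416, 116], 2346)]
pump [(0.81, [206, 114], 795)]
glasses_case [(0.74, [307, 107], 1505)]
```

```bash
python3 - <<'E'
import cv2
a=cv2.imread("pics/top0.png"); cv2.imwrite("pics/topz.png",cv2.resize(a[60:380,130:550],(798,608))[:600])
a=cv2.imread("pics/scene0.png"); cv2.imwrite("pics/scenez.png",cv2.resize(a[100:340,160:500],(800,565)))
E
```

```text
(no output)
```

View pics/topz.png

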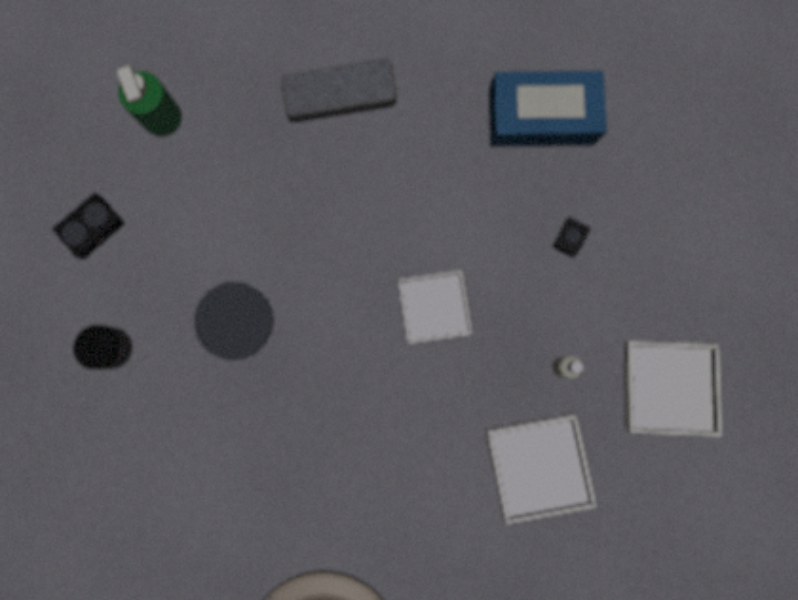

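View pics/scenez.png

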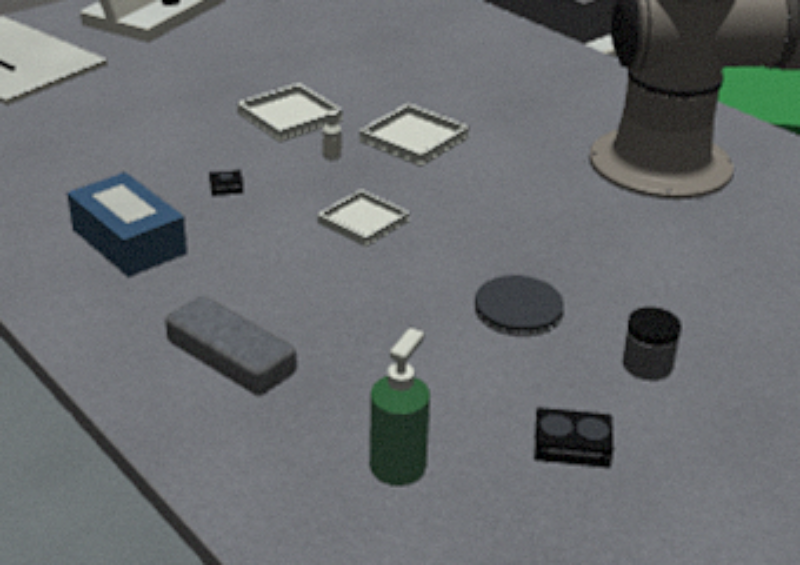

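Dish candidates in the top view are at (357,222), (415,306) and (485,265). The one at (357,222) is clearly the smallest (1179 px against 2487 px each), so it should be the one meant. I'll measure it and everything else in metres.

```bash
cat > h.py <<'E'
import numpy as np, cv2, pickle
def world(p):
    z=p["range_z"]; v,u=np.mgrid[:400,:640]
    P=np.stack([(u-p["cx"])/p["fx"]*z,(v-p["cy"])/p["fy"]*z,z,np.ones_like(z)],-1)@p["world_from_camera"].T
    W=P[...,:3]; W[z==0]=np.nan; return W
def pix(p,X):
    c=np.linalg.inv(p["world_from_camera"])@np.r_[X,1]; return c[0]/c[2]*p["fx"]+p["cx"],c[1]/c[2]*p["fy"]+p["cy"]
def comps(p,zmin=.008):
    W=world(p); m=(W[...,2]>zmin)&(W[...,2]<.3)&(W[...,0]>.15)&(W[...,0]<.9)&(abs(W[...,1])<.55)
    n,l,s,c=cv2.connectedComponentsWithStats(m.astype(np.uint8))
    for i in range(1,n):
        if s[i,4]<40: continue
        w=W[l==i]; zt=np.percentile(w[:,2],92)
        t=w[w[:,2]>zt-.008] if zt>.02 else w
        r=cv2.minAreaRect((t[:,:2]*1000).astype(np.float32))
        print(i,"px",c[i].round(),"n",s[i,4],"zt %.3f"%zt,"rect c",np.round(r[0],1),"sz",np.round(r[1],1),"ang",round(r[2],1),"med",np.round(np.median(t,0)*1000,1))
E
python3 - <<'E'
from h import *
for n in ["top","scene"]:
    p=pickle.load(open(n+"0.pkl","rb")); print(n); comps(p)
    W=world(p); print("desk z",np.nanpercentile(W[150:300,250:400,2],[5,50,95]))
p=pickle.load(open("top0.pkl","rb"))
cv2.imwrite("pics/crop.png",cv2.resize(p["pixels"][200:250,330:390],(720,600),interpolation=cv2.INTER_CUBIC))
E
```

```text
top
1 px [308. 107.] n 1522 zt 0.041 rect c [768.9 -10.2] sz [ 64.7 159.3] ang 10.0 med [767.2 -10.7  38.2]
2 px [208. 113.] n 788 zt 0.155 rect c [722.9 244.7] sz [45.2 18.4] ang 25.0 med [722.5 243.6 155.3]
3 px [418. 117.] n 2334 zt 0.061 rect c [ 738.8 -302. ] sz [ 91.2 151.1] ang 1.2 med [ 737.6 -302.1   59. ]
4 px [176. 179.] n 694 zt 0.029 rect c [569.4 342.2] sz [57.1 79.9] ang 43.4 med [568.9 341.4  26.4]
5 px [431. 185.] n 247 zt 0.023 rect c [ 558.8 -337.8] sz [34.6 45.4] ang 61.9 med [ 559.  -337.5   21. ]
6 px [359. 221.] n 219 zt 0.017 rect c [ 460.1 -147.6] sz [89.9 90.1] ang 9.1 med [ 460.1 -151.5   14.7]
7 px [252. 229.] n 1356 zt 0.017 rect c [437.9 131.6] sz [108.3 108.3] ang 18.0 med [436.8 131.   14.5]
9 px [183. 243.] n 593 zt 0.065 rect c [397.8 301.9] sz [57.5 57.7] ang 52.0 med [396.9 301.7  63.1]
10 px [485. 265.] n 574 zt 0.023 rect c [ 353.4 -468.1] sz [123.  121.3] ang 88.4 med [ 353.8 -474.2   20.2]
14 px [428. 253.] n 140 zt 0.075 rect c [ 378.7 -322.9] sz [12.1 14.7] ang 0.7 med [ 379.9 -322.1   74. ]
38 px [415. 307.] n 556 zt 0.022 rect c [ 245.7 -28
[... 1024 characters left out ...]
[287.2 537.  296.5]
36 px [313. 192.] n 201 zt 0.018 rect c [ 462.4 -145.1] sz [99.8 97.1] ang 7.9 med [ 469.6 -146.7   13.1]
39 px [381. 229.] n 711 zt 0.018 rect c [439.3 133.4] sz [110.2 107.7] ang 43.6 med [441.6 136.8  15.1]
40 px [258. 246.] n 1275 zt 0.041 rect c [770.5  -6.9] sz [ 66.9 160.8] ang 10.2 med [ 7.736e+02 -5.000e-01  3.920e+01]
41 px [437. 245.] n 586 zt 0.066 rect c [400.1 306. ] sz [57.3 57.9] ang 4.9 med [402.5 307.5  64. ]
42 px [330. 277.] n 1206 zt 0.153 rect c [725.3 247.1] sz [45.6 19.1] ang 23.7 med [728.  249.8 156.3]
43 px [404. 285.] n 677 zt 0.030 rect c [570.9 344.8] sz [64.  79.9] ang 43.1 med [573.3 346.2  27.5]
desk z [-0.00337986  0.00022255  0.0408689 ]
```

View pics/crop.png

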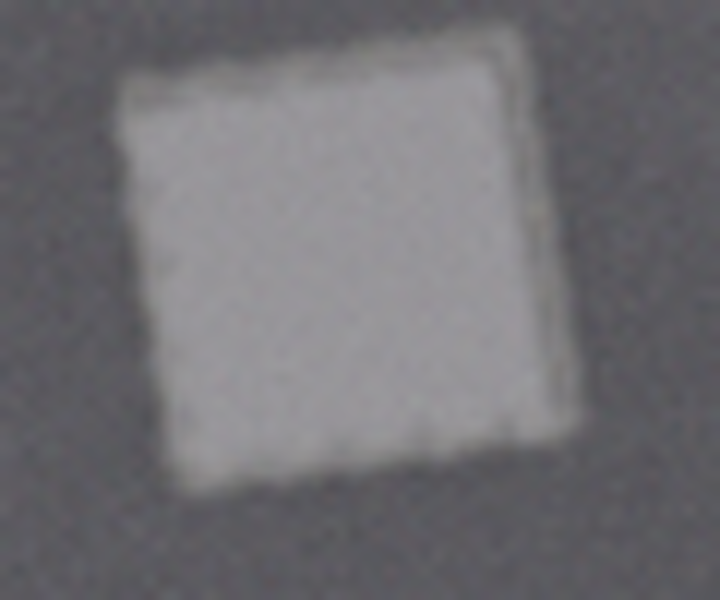

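The enlarged crop shows a square dish that measures 90 x 90 mm, against about 122 mm for the other two. So the dish is at (460,-147) mm, yaw +9.1°. Next I need a helper that turns a target pose into tool-axis moves.

```bash
cat > go.py <<'E'
import sys,numpy as np
from scipy.spatial.transform import Rotation as Ro
from cell import observe
s=observe(); R=Ro.from_euler('xyz',s["tool_rot"]).as_matrix(); p=s["tool_pos"]*1000
jaw=np.degrees(np.arctan2(R[1,1],R[0,1]))
print("t %.2f"%s["time"],"pos",p.round(1),"jaw %.1f"%jaw,"x-axis",R[:,0].round(4),"q",s["qpos"].round(2),"F",s["contact_force"].round(1),"open %.1f"%(s["opening"]*1000))
for a in sys.argv[1:]:
    x,y,z,j=map(float,a.split(','))
    d=(j-jaw+90)%180-90
    print(a,"-> slide",(R.T@(np.array([x,y,z])-p)).round(1),"spin %.3f (alt %.3f)"%(-np.radians(d),-np.radians(d-np.sign(d)*180)))
E
python3 go.py 398.5,303.5,227,0 398.5,303.5,227,37
```

```text
t 1.00 pos [231.1 471.4 226.7] jaw 63.9 x-axis [ 0.e+00  1.e-04 -1.e+00] q [ 0.97  0.34  1.52  0.    1.28 -0.15] F [ 0.  -0.1 -0.2] open 91.8
398.5,303.5,227,0 -> slide [ -0.3 -77.1 224.3] spin 1.115 (alt -2.027)
398.5,303.5,227,37 -> slide [ -0.3 -77.1 224.3] spin 0.469 (alt -2.672)
```

Call:
send_rows(
  motion=[
    {"hand":1,"slide":[0,0,0],"spin":-0.125},
    {"hand":1,"slide":[0,0,0],"spin":-0.125},
    {"hand":1,"slide":[0,0,0],"spin":-0.125},
    {"hand":1,"slide":[0,0,0],"spin":-0.125},
    {"hand":1,"slide":[0,0,0],"spin":-0.115},
    {"hand":1,"slide":[0,0,0],"spin":0},
  ],
  grip_force=20,
)

```text
time: 1.6
tool_pos: [0.2311, 0.4715, 0.2268]
tool_rot: [1.009, 1.571, 1.192]
contact_force: [-0.9, -0.3, -0.2]
opening: 0.0921
```

```bash
python3 go.py 398.5,303.5,120,99.1
```

```text
t 1.60 pos [231.1 471.5 226.8] jaw 100.5 x-axis [ 1.e-04  2.e-04 -1.e+00] q [ 0.97  0.34  1.52  0.    1.28 -0.78] F [-0.9 -0.3 -0.2] open 92.1
398.5,303.5,120,99.1 -> slide [ 106.8 -195.6  134.1] spin 0.024 (alt -3.118)
```

Call:
send_rows(
  motion=[
    {"hand":1,"slide":[17.8,-32.6,22.3],"spin":0.024},
    {"hand":1,"slide":[17.8,-32.6,22.3],"spin":0},
    {"hand":1,"slide":[17.8,-32.6,22.3],"spin":0},
    {"hand":1,"slide":[17.8,-32.6,22.3],"spin":0},
    {"hand":1,"slide":[17.8,-32.6,22.3],"spin":0},
    {"hand":1,"slide":[17.8,-32.6,22.3],"spin":0},
    {"hand":1,"slide":[0,0,0],"spin":0},
  ],
)

```text
time: 2.3
tool_pos: [0.3994, 0.2959, 0.1174]
tool_rot: [0.853, 1.563, 0.992]
contact_force: [0.0, 0.7, 0.6]
opening: 0.0917
```

```bash
python3 go.py 398.5,303.5,25,99.1
```

```text
t 2.30 pos [399.4 295.9 117.4] jaw 97.9 x-axis [ 0.0042  0.0065 -1.    ] q [ 0.48  0.41  1.76  0.    0.97 -1.23] F [0.  0.7 0.6] open 91.7
398.5,303.5,25,99.1 -> slide [92.5  7.1 -0.3] spin -0.020 (alt 3.121)
```

Call:
send_rows(
  motion=[
    {"hand":1,"slide":[0,7,0],"spin":-0.02},
    {"hand":1,"slide":[30,0,0],"spin":0},
    {"hand":1,"slide":[30,0,0],"spin":0},
    {"hand":1,"slide":[22,0,0],"spin":0},
    {"hand":1,"slide":[10,0,0],"spin":0},
    {"hand":1,"slide":[0,0,0],"spin":0},
  ],
)

```text
time: 2.9
tool_pos: [0.3989, 0.3112, 0.0264]
tool_rot: [0.685, 1.554, 0.841]
contact_force: [-0.3, -0.4, -0.2]
opening: 0.0918
```

```bash
python3 go.py 398.5,303.5,25,99.1
```

```text
t 2.90 pos [398.9 311.2  26.4] jaw 98.9 x-axis [ 0.0109  0.0122 -0.9999] q [ 0.51  0.56  1.83  0.01  0.74 -1.23] F [-0.3 -0.4 -0.2] open 91.8
398.5,303.5,25,99.1 -> slide [ 1.3 -7.5 -1.6] spin -0.003 (alt 3.139)
```

Call:
send_rows(
  motion=[
    {"hand":1,"slide":[1,-7,-1.5],"spin":0},
    {"hand":1,"slide":[0,0,0],"spin":0},
    {"hand":0,"slide":[0,0,0],"spin":0},
    {"hand":-0.5,"slide":[0,0,0],"spin":0},
    {"hand":-0.5,"slide":[0,0,0],"spin":0},
    {"hand":-0.5,"slide":[0,0,0],"spin":0},
    {"hand":-0.5,"slide":[0,0,0],"spin":0},
    {"hand":-0.5,"slide":[0,0,0],"spin":0},
  ],
)

```text
time: 3.7
tool_pos: [0.4003, 0.3059, 0.0298]
tool_rot: [0.581, 1.547, 0.737]
contact_force: [0.3, 0.2, -1.0]
opening: 0.0597
```

```bash
python3 go.py 398.5,303.5,25,99.1
```

```text
t 3.70 pos [400.3 305.9  29.8] jaw 99.0 x-axis [ 0.0178  0.0161 -0.9997] q [ 0.5   0.55  1.84  0.01  0.73 -1.24] F [ 0.3  0.2 -1. ] open 59.7
398.5,303.5,25,99.1 -> slide [ 4.8 -2.1 -2.2] spin -0.002 (alt 3.140)
```

Call:
send_rows(
  motion=[
    {"hand":-0.5,"slide":[-20,0,0],"spin":0},
    {"hand":-0.5,"slide":[-30,0,0],"spin":0},
    {"hand":-0.5,"slide":[-20,0,0],"spin":0},
  ],
)

```text
time: 4.0
tool_pos: [0.3966, 0.3033, 0.0981]
tool_rot: [0.743, 1.556, 0.899]
contact_force: [-0.2, 0.2, -1.9]
opening: 0.0593
```

```bash
python3 go.py 624.5,-120.5,100,99.1
```

```text
t 4.00 pos [396.6 303.3  98.1] jaw 99.0 x-axis [ 0.0092  0.0116 -0.9999] q [ 0.5   0.44  1.78  0.01  0.91 -1.24] F [-0.2  0.2 -1.9] open 59.3
624.5,-120.5,100,99.1 -> slide [  -4.7 -454.1  159.3] spin -0.003 (alt 3.139)
```

Call:
send_rows(
  motion=[
    {"hand":-0.5,"slide":[0,-20,7],"spin":0},
    {"hand":-0.5,"slide":[0,-35,12],"spin":0},
    {"hand":-0.5,"slide":[0,-38,13],"spin":0},
    {"hand":-0.5,"slide":[0,-38,13],"spin":0},
    {"hand":-0.5,"slide":[0,-38,13],"spin":0},
    {"hand":-0.5,"slide":[0,-38,13],"spin":0},
    {"hand":-0.5,"slide":[0,-38,13],"spin":0},
    {"hand":-0.5,"slide":[0,-38,13],"spin":0},
  ],
)

```text
time: 4.8
tool_pos: [0.54, 0.0347, 0.098]
tool_rot: [0.774, 1.552, 0.939]
contact_force: [0.0, 0.3, -0.8]
opening: 0.059
```

```bash
python3 go.py 624.5,-120.5,100,99.1
```

```text
t 4.80 pos [540.   34.7  98. ] jaw 99.5 x-axis [ 0.0112  0.0153 -0.9998] q [-0.09  0.5   1.66  0.02  0.97 -1.83] F [ 0.   0.3 -0.8] open 59.0
624.5,-120.5,100,99.1 -> slide [  -3.4 -166.9   57.8] spin 0.007 (alt -3.135)
```

Call:
send_rows(
  motion=[
    {"hand":-0.5,"slide":[-1,-38,13],"spin":0},
    {"hand":-0.5,"slide":[-1,-38,13],"spin":0},
    {"hand":-0.5,"slide":[-1,-30,10],"spin":0.007},
    {"hand":-0.5,"slide":[0,-15,5],"spin":0},
    {"hand":-0.5,"slide":[0,0,0],"spin":0},
  ],
)

```text
time: 5.3
tool_pos: [0.6026, -0.0887, 0.0974]
tool_rot: [0.887, 1.553, 1.039]
contact_force: [0.8, -0.5, -1.4]
opening: 0.0596
```

```bash
python3 go.py 624.5,-120.5,30,99.1
```

```text
t 5.30 pos [602.6 -88.7  97.4] jaw 98.7 x-axis [ 0.0088  0.015  -0.9998] q [-0.28  0.61  1.46  0.02  1.07 -2.01] F [ 0.8 -0.5 -1.4] open 59.6
624.5,-120.5,30,99.1 -> slide [ 67.1 -35.7  16.1] spin -0.007 (alt 3.134)
```

Call:
send_rows(
  motion=[
    {"hand":-0.5,"slide":[0,-20,9],"spin":-0.007},
    {"hand":-0.5,"slide":[0,-15,7],"spin":0},
    {"hand":-0.5,"slide":[20,0,0],"spin":0},
    {"hand":-0.5,"slide":[20,0,0],"spin":0},
    {"hand":-0.5,"slide":[10,0,0],"spin":0},
  ],
)

```text
time: 5.8
tool_pos: [0.623, -0.1172, 0.0454]
tool_rot: [1.044, 1.553, 1.204]
contact_force: [-1.1, 0.9, -1.6]
opening: 0.0593
```

```bash
python3 go.py 624.5,-120.5,30,99.1
```

```text
t 5.80 pos [ 623.  -117.2   45.4] jaw 99.2 x-axis [ 0.0066  0.017  -0.9998] q [-0.32  0.72  1.42  0.02  1.01 -2.06] F [-1.1  0.9 -1.6] open 59.3
624.5,-120.5,30,99.1 -> slide [15.3 -3.7  0.8] spin 0.001 (alt -3.140)
```

Call:
send_rows(
  motion=[
    {"hand":-0.5,"slide":[7,-3,0.8],"spin":0},
    {"hand":-0.5,"slide":[4,0,0],"spin":0},
    {"hand":-0.5,"slide":[2,0,0],"spin":0},
    {"hand":-0.5,"slide":[1,0,0],"spin":0},
  ],
)

```text
time: 6.2
tool_pos: [0.6232, -0.1178, 0.0302]
tool_rot: [1.214, 1.552, 1.376]
contact_force: [-3.1, -0.0, 4.3]
opening: 0.0595
```

```bash
python3 go.py 624.5,-120.5,29,99.1
```

```text
t 6.20 pos [ 623.2 -117.8   30.2] jaw 99.3 x-axis [ 0.0036  0.0181 -0.9998] q [-0.32  0.74  1.42  0.02  0.98 -2.06] F [-3.1 -0.   4.3] open 59.5
624.5,-120.5,29,99.1 -> slide [ 1.1 -2.9  0.8] spin 0.003 (alt -3.138)
```

Call:
send_rows(
  motion=[
    {"hand":0.4,"slide":[0,0,0],"spin":0},
    {"hand":0.8,"slide":[0,0,0],"spin":0},
    {"hand":0.9,"slide":[0,0,0],"spin":0},
    {"hand":0.9,"slide":[-15,0,0],"spin":0},
    {"hand":0.9,"slide":[-35,0,0],"spin":0},
    {"hand":0.9,"slide":[-35,0,0],"spin":0},
    {"hand":0.9,"slide":[-35,0,0],"spin":0},
  ],
)

```text
time: 6.9
tool_pos: [0.6213, -0.1194, 0.154]
tool_rot: [1.461, 1.551, 1.623]
contact_force: [0.7, -0.5, 0.2]
opening: 0.087
```

```bash
python3 go.py 379.7,-322.5,120,99.1; cat > look.py <<'E'
import sys
from h import *
from cell import vision
for n in sys.argv[1:]:
    p=vision.read_camera(n); comps(p); f=f"pics/{n}_{p['shot']}.png"; cv2.imwrite(f,p["pixels"]); print(f)
E
python3 look.py top
```

```text
t 6.90 pos [ 621.3 -119.4  154. ] jaw 99.3 x-axis [-0.001   0.0199 -0.9998] q [-0.32  0.6   1.3   0.02  1.24 -2.06] F [ 0.7 -0.5  0.2] open 87.0
379.7,-322.5,120,99.1 -> slide [  30.2 -162.2 -271.2] spin 0.003 (alt -3.139)
1 px [298. 108.] n 954 zt 0.041 rect c [765.3  10.2] sz [ 65.  117.2] ang 9.4 med [765.2  16.1  38.3]
2 px [208. 113.] n 786 zt 0.156 rect c [722.8 244.8] sz [44.4 18.1] ang 24.3 med [722.4 243.9 155.3]
3 px [427. 119.] n 1534 zt 0.062 rect c [ 681.3 -306.4] sz [106. 245.] ang 59.4 med [ 729.5 -326.5   59.2]
4 px [334. 111.] n 92 zt 0.040 rect c [757.1 -82. ] sz [16.4 28.8] ang 46.4 med [757.2 -83.2  36.6]
5 px [331. 128.] n 141 zt 0.263 rect c [631.  -68.4] sz [14.1 40.4] ang 28.0 med [633.8 -72.8 261.6]
9 px [372. 144.] n 135 zt 0.266 rect c [ 599.2 -147. ] sz [ 1.9 58.2] ang 10.8 med [ 599.9 -147.6  262.4]
10 px [176. 179.] n 697 zt 0.029 rect c [568.8 342.4] sz [57.7 80.7] ang 42.6 med [568.8 341.5  26.2]
11 px [431. 185.] n 248 zt 0.023 rect c [ 559.3 -338.1] sz [34.6 45.3] ang 62.3 med [ 558.9 -337.6   20.9]
12 px [251. 228.] n 1205 zt 0.017 rect c [441.7 139.8] sz [ 92.1 107.2] ang 64.7 med [441.2 136.1  14.5]
13 px [374. 227.] n 69 zt 0.017 rect c [ 450.3 -189.8] sz [30.5 74.4] ang 73.2 med [ 443.  -190.3   14.3]
14 px [485. 265.] n 574 zt 0.023 rect c [ 353.4 -467.4] sz [123.  121.2] ang 88.7 med [ 352.  -471.6   20.4]
16 px [428. 253.] n 145 zt 0.075 rect c [ 379.6 -322.5] sz [12.9 13. ] ang 39.0 med [ 379.9 -322.5   73.8]
40 px [415. 307.] n 561 zt 0.022 rect c [ 245.5 -287.9] sz [122.1 122.7] ang 11.1 med [ 242.9 -290.3   20.1]
pics/top_3.png
```

Call:
send_rows(
  motion=[
    {"hand":0.2,"slide":[0,-15,-25],"spin":0},
    {"hand":0.2,"slide":[0,-22,-38],"spin":0},
    {"hand":0.2,"slide":[0,-22,-38],"spin":0},
    {"hand":0.2,"slide":[0,-22,-38],"spin":0},
    {"hand":0.2,"slide":[0,-22,-38],"spin":0},
    {"hand":0.2,"slide":[0,-22,-38],"spin":0},
    {"hand":0.2,"slide":[5,-20,-30],"spin":0},
    {"hand":0.2,"slide":[5,0,0],"spin":0},
  ],
)

```text
time: 7.75
tool_pos: [0.4041, -0.3109, 0.1589]
tool_rot: [-0.1, 1.538, 0.067]
contact_force: [0.3, 0.3, 0.2]
opening: 0.055
```

```bash
python3 go.py 379.7,-322.5,100,99.1
```

```text
t 7.75 pos [ 404.1 -310.9  158.9] jaw 99.5 x-axis [ 0.0326  0.0022 -0.9995] q [-0.82  0.37  1.69  0.03  1.06 -2.57] F [0.3 0.3 0.2] open 55.0
379.7,-322.5,100,99.1 -> slide [ 58.   -7.3 -27.9] spin 0.008 (alt -3.134)
```

Call:
send_rows(
  motion=[
    {"hand":0.2,"slide":[0,-7,-20],"spin":0.008},
    {"hand":0.2,"slide":[15,0,-8],"spin":0},
    {"hand":0.2,"slide":[28,0,0],"spin":0},
    {"hand":0.2,"slide":[15,0,0],"spin":0},
    {"hand":0.2,"slide":[0,0,0],"spin":0},
  ],
)

```text
time: 8.25
tool_pos: [0.3811, -0.3242, 0.1032]
tool_rot: [-0.265, 1.531, -0.11]
contact_force: [-0.1, -0.2, -0.8]
opening: 0.0548
```

```bash
python3 go.py 379.7,-322.5,16,99.1
```

```text
t 8.25 pos [ 381.1 -324.2  103.2] jaw 98.9 x-axis [ 0.0398 -0.0044 -0.9992] q [-0.88  0.42  1.79  0.04  0.9  -2.62] F [-0.1 -0.2 -0.8] open 54.8
379.7,-322.5,16,99.1 -> slide [87.   2.8 -4.5] spin -0.004 (alt 3.138)
```

Call:
send_rows(
  motion=[
    {"hand":0.2,"slide":[15,1.5,-3],"spin":0},
    {"hand":0.2,"slide":[25,0,0],"spin":0},
    {"hand":0.2,"slide":[25,0,0],"spin":0},
    {"hand":0.2,"slide":[15,0,0],"spin":0},
  ],
)

```text
time: 8.65
tool_pos: [0.3866, -0.3261, 0.0278]
tool_rot: [-0.438, 1.52, -0.281]
contact_force: [-0.5, -0.2, -0.4]
opening: 0.0548
```

```bash
python3 go.py 379.7,-322.5,16,99.1
```

```text
t 8.65 pos [ 386.6 -326.1   27.8] jaw 99.0 x-axis [ 0.049  -0.0141 -0.9987] q [-0.87  0.54  1.85  0.04  0.7  -2.63] F [-0.5 -0.2 -0.4] open 54.8
379.7,-322.5,16,99.1 -> slide [11.4  4.9 -6.8] spin -0.002 (alt 3.140)
```

Call:
send_rows(
  motion=[
    {"hand":0.2,"slide":[5,4,-6],"spin":0},
    {"hand":0.2,"slide":[3,0,0],"spin":0},
    {"hand":-0.8,"slide":[2,0,0],"spin":0},
    {"hand":-0.8,"slide":[0,0,0],"spin":0},
    {"hand":-0.8,"slide":[0,0,0],"spin":0},
    {"hand":-0.8,"slide":[0,0,0],"spin":0},
  ],
  grip_force=12,
)

```text
time: 9.25
tool_pos: [0.3827, -0.324, 0.0206]
tool_rot: [-0.483, 1.515, -0.325]
contact_force: [-0.6, 2.7, 4.3]
opening: 0.028
```

```bash
python3 go.py 546.4,-133.2,100,99.1
```

```text
t 9.25 pos [ 382.7 -324.    20.6] jaw 99.1 x-axis [ 0.0526 -0.0177 -0.9985] q [-0.87  0.55  1.87  0.05  0.67 -2.64] F [-0.6  2.7  4.3] open 28.0
546.4,-133.2,100,99.1 -> slide [-74.1 160.5 195.6] spin -0.001 (alt 3.141)
```

Call:
send_rows(
  motion=[
    {"hand":-0.8,"slide":[-20,0,0],"spin":0},
    {"hand":-0.8,"slide":[-35,0,0],"spin":0},
    {"hand":-0.8,"slide":[-35,0,0],"spin":0},
    {"hand":-0.8,"slide":[-10,20,25],"spin":0},
    {"hand":-0.8,"slide":[0,28,34],"spin":0},
    {"hand":-0.8,"slide":[0,28,34],"spin":0},
    {"hand":-0.8,"slide":[0,28,34],"spin":0},
  ],
)

```text
time: 9.95
tool_pos: [0.4879, -0.201, 0.1309]
tool_rot: [-0.512, 1.511, -0.364]
contact_force: [0.2, -0.7, -1.1]
opening: 0.0278
```

```bash
python3 go.py 546.4,-133.2,100,99.1
```

```text
t 9.95 pos [ 487.9 -201.   130.9] jaw 98.4 x-axis [ 0.0561 -0.0214 -0.9982] q [-0.54  0.41  1.71  0.01  0.96 -2.27] F [ 0.2 -0.7 -1.1] open 27.8
546.4,-133.2,100,99.1 -> slide [32.7 59.4 66.3] spin -0.011 (alt 3.130)
```

Call:
send_rows(
  motion=[
    {"hand":-0.8,"slide":[0,28,32],"spin":-0.011},
    {"hand":-0.8,"slide":[0,20,25],"spin":0},
    {"hand":-0.8,"slide":[0,0,0],"spin":0},
  ],
)

```text
time: 10.25
tool_pos: [0.5415, -0.1385, 0.134]
tool_rot: [-0.508, 1.507, -0.344]
contact_force: [-0.5, -0.7, -0.4]
opening: 0.0279
```

```bash
python3 go.py 546.4,-133.2,30,99.1
```

```text
t 10.25 pos [ 541.5 -138.5  134. ] jaw 99.4 x-axis [ 0.0599 -0.0214 -0.998 ] q [-0.39  0.46  1.62  0.    1.   -2.13] F [-0.5 -0.7 -0.4] open 27.9
546.4,-133.2,30,99.1 -> slide [ 1.039e+02  7.600e+00 -1.000e-01] spin 0.005 (alt -3.137)
```

Call:
send_rows(
  motion=[
    {"hand":-0.8,"slide":[25,6,0],"spin":0},
    {"hand":-0.8,"slide":[35,0,0],"spin":0},
    {"hand":-0.8,"slide":[25,0,0],"spin":0},
    {"hand":-0.8,"slide":[5,0,0],"spin":0},
  ],
)

```text
time: 10.65
tool_pos: [0.5469, -0.1355, 0.0439]
tool_rot: [-0.526, 1.502, -0.359]
contact_force: [-0.1, -0.2, -0.7]
opening: 0.0278
```

```bash
python3 go.py 548,-133.2,21,99.1
```

```text
t 10.65 pos [ 546.9 -135.5   43.9] jaw 99.5 x-axis [ 0.0642 -0.0241 -0.9976] q [-0.38  0.59  1.7   0.    0.79 -2.12] F [-0.1 -0.2 -0.7] open 27.8
548,-133.2,21,99.1 -> slide [22.8  2.8  0.1] spin 0.007 (alt -3.134)
```

Call:
send_rows(
  motion=[
    {"hand":-0.8,"slide":[10,2.5,0],"spin":0},
    {"hand":-0.8,"slide":[6,0,0],"spin":0},
    {"hand":-0.8,"slide":[3,0,0],"spin":0},
    {"hand":-0.8,"slide":[0.5,0,0],"spin":0},
  ],
)

```text
time: 11.05
tool_pos: [0.5479, -0.1352, 0.0251]
tool_rot: [-0.532, 1.5, -0.367]
contact_force: [-0.2, 0.2, -0.8]
opening: 0.0277
```

```bash
python3 go.py 548,-133.2,21,99.1
```

```text
t 11.05 pos [ 547.9 -135.2   25.1] jaw 99.4 x-axis [ 0.066  -0.0253 -0.9975] q [-0.38  0.61  1.71  0.    0.75 -2.12] F [-0.2  0.2 -0.8] open 27.7
548,-133.2,21,99.1 -> slide [4.  2.1 0.2] spin 0.005 (alt -3.136)
```

Call:
send_rows(
  motion=[
    {"hand":-0.8,"slide":[2.5,2,0],"spin":0},
    {"hand":-0.8,"slide":[2,0,0],"spin":0},
    {"hand":-0.8,"slide":[1.5,0,0],"spin":0},
  ],
)

```text
time: 11.35
tool_pos: [0.5494, -0.1339, 0.0207]
tool_rot: [-0.533, 1.496, -0.368]
contact_force: [-1.7, 1.2, 9.3]
opening: 0.0277
```

```bash
python3 go.py 548,-133.2,21,99.1
```

```text
t 11.35 pos [ 549.4 -133.9   20.7] jaw 99.4 x-axis [ 0.0699 -0.0269 -0.9972] q [-0.37  0.62  1.71  0.    0.73 -2.11] F [-1.7  1.2  9.3] open 27.7
548,-133.2,21,99.1 -> slide [-0.4  0.9 -1.2] spin 0.005 (alt -3.136)
```

Call:
send_rows(
  motion=[
    {"hand":-0.2,"slide":[0,0,0],"spin":0},
    {"hand":0.1,"slide":[0,0,0],"spin":0},
    {"hand":0.1,"slide":[0,0,0],"spin":0},
    {"hand":0.1,"slide":[-20,0,0],"spin":0},
    {"hand":0.1,"slide":[-35,0,0],"spin":0},
    {"hand":0.1,"slide":[-35,0,0],"spin":0},
    {"hand":0.1,"slide":[-35,0,0],"spin":0},
    {"hand":1,"slide":[-20,0,0],"spin":0},
  ],
)

```text
time: 12.15
tool_pos: [0.537, -0.1291, 0.1668]
tool_rot: [-0.532, 1.504, -0.367]
contact_force: [-0.1, -0.4, 0.1]
opening: 0.0548
```

```bash
python3 go.py 569.5,343,150,43.4; python3 look.py scene
```

```text
t 12.15 pos [ 537.  -129.1  166.8] jaw 99.4 x-axis [ 0.0622 -0.0239 -0.9978] q [-0.37  0.41  1.6   0.    1.07 -2.11] F [-0.1 -0.4  0.1] open 54.8
569.5,343,150,43.4 -> slide [  7.5 460.7 109. ] spin 0.978 (alt -2.164)
1 px [304. 139.] n 2212 zt 0.282 rect c [ 534.7 -127.1] sz [ 71.9 189. ] ang 9.9 med [ 550.9 -131.3  282.3]
23 px [256. 177.] n 115 zt 0.024 rect c [ 561.2 -335.6] sz [45.  44.8] ang 62.7 med [ 562.4 -333.3   20.7]
24 px [214. 194.] n 1390 zt 0.062 rect c [ 740.3 -302. ] sz [ 95.4 159.9] ang 1.0 med [ 743.7 -291.5   59.7]
25 px [306. 193.] n 344 zt 0.061 rect c [ 552.5 -130. ] sz [27.  15.5] ang 51.8 med [ 549.1 -130.6   68. ]
27 px [279. 205.] n 458 zt 0.066 rect c [ 622.9 -116. ] sz [59.  57.7] ang 66.1 med [ 622.3 -112.8   64.5]
29 px [381. 229.] n 721 zt 0.018 rect c [439.3 134.4] sz [111.3 108. ] ang 3.2 med [442.5 137.   15. ]
30 px [258. 246.] n 1267 zt 0.041 rect c [771.2  -7.6] sz [ 68.1 160.4] ang 8.5 med [773.   -1.1  39.2]
31 px [330. 277.] n 1211 zt 0.153 rect c [725.4 247.9] sz [45.6 17.6] ang 21.7 med [728.  249.9 156. ]
32 px [404. 285.] n 679 zt 0.030 rect c [570.4 344.5] sz [61.5 80. ] ang 43.8 med [573.1 346.3  27.4]
pics/scene_4.png
```

```bash
cat > plan.py <<'E'
import sys,numpy as np,json
from scipy.spatial.transform import Rotation as Ro
from cell import observe
# plan.py x y z jaw nrows [spinrows] : straight world line, trapezoid, spin spread
x,y,z,j,n=map(float,sys.argv[1:6]); n=int(n); ns=int(sys.argv[6]) if len(sys.argv)>6 else n
s=observe(); R=Ro.from_euler('xyz',s["tool_rot"]); p=s["tool_pos"]*1000; M=R.as_matrix()
jaw=np.degrees(np.arctan2(M[1,1],M[0,1])); d=(j-jaw+90)%180-90; sp=-np.radians(d)
w=np.ones(n); 
if n>3: w[0]=.5; w[-1]=.5
w/=w.sum(); D=np.array([x,y,z])-p
print("from",p.round(1),"jaw %.1f spin %.3f maxstep %.1f"%(jaw,sp,np.linalg.norm(D)*w.max()),"axis",M[:,0].round(3))
for k in range(n):
    a=sp/ns if k<ns else 0
    print((R.as_matrix().T@(D*w[k])).round(1).tolist(),round(a,3))
    R=R*Ro.from_euler('x',a)
E
python3 plan.py 569.5 343 130 43.4 13 8; python3 - <<'E'
from cell import observe,vision
for i in range(4):
    s=observe(); print(s["tool_pos"].round(4),s["tool_rot"].round(4),s["qpos"].round(4)); vision.read_camera("scene")
E
```

```text
from [ 538.2 -129.5  169.5] jaw 99.4 spin 0.978 maxstep 39.6 axis [ 0.066 -0.025 -0.997]
[1.2, 19.3, 4.4] 0.122
[2.5, 39.3, 4.1] 0.122
[2.5, 39.5, -0.7] 0.122
[2.5, 39.1, -5.5] 0.122
[2.5, 38.2, -10.2] 0.122
[2.5, 36.6, -14.8] 0.122
[2.5, 34.6, -19.2] 0.122
[2.5, 32.0, -23.2] 0.122
[2.5, 28.9, -27.0] 0
[2.5, 28.9, -27.0] 0
[2.5, 28.9, -27.0] 0
[2.5, 28.9, -27.0] 0
[1.2, 14.4, -13.5] 0
[ 0.5382 -0.1295  0.1695] [-0.533   1.4998 -0.3676] [-3.7480e-01  4.0680e-01  1.5954e+00  6.0000e-04  1.0683e+00 -2.1113e+00]
[ 0.5379 -0.1294  0.1674] [-0.5324  1.501  -0.3671] [-3.7490e-01  4.0920e-01  1.5981e+00  6.0000e-04  1.0644e+00 -2.1113e+00]
[ 0.537  -0.1291  0.1652] [-0.5323  1.5045 -0.367 ] [-3.7500e-01  4.1160e-01  1.6007e+00  6.0000e-04  1.0630e+00 -2.1113e+00]
[ 0.5362 -0.1288  0.1637] [-0.5317  1.5074 -0.3665] [-3.7500e-01  4.1330e-01  1.6023e+00  6.0000e-04  1.0627e+00 -2.1113e+00]
```

Call:
send_rows(
  motion=[
    {"hand":1,"slide":[1,19,4],"spin":0.122},
    {"hand":1,"slide":[2,39,4],"spin":0.122},
    {"hand":1,"slide":[2,39.5,-1],"spin":0.122},
    {"hand":1,"slide":[2,39,-5.5],"spin":0.122},
    {"hand":1,"slide":[2,38,-10],"spin":0.122},
    {"hand":1,"slide":[2,36.5,-15],"spin":0.122},
    {"hand":1,"slide":[2,34.5,-19],"spin":0.122},
    {"hand":1,"slide":[2,32,-23],"spin":0.122},
  ],
)

```text
time: 13.2
tool_pos: [0.5542, 0.1702, 0.1275]
tool_rot: [0.267, 1.53, -0.591]
contact_force: [1.1, -0.9, 0.6]
opening: 0.092
```

```bash
python3 plan.py 569.5 343 120 43.4 6 2
```

```text
from [554.2 170.2 127.5] jaw 40.8 spin -0.045 maxstep 34.7 axis [ 0.034 -0.023 -0.999]
[0.4, 12.5, -12.1] -0.022
[0.8, 25.4, -23.6] -0.022
[0.8, 26.0, -23.1] 0
[0.8, 26.0, -23.1] 0
[0.8, 26.0, -23.1] 0
[0.4, 13.0, -11.5] 0
```

Call:
send_rows(
  motion=[
    {"hand":1,"slide":[0,12,-12],"spin":-0.022},
    {"hand":1,"slide":[0,25,-23.5],"spin":-0.022},
    {"hand":1,"slide":[0,26,-23],"spin":0},
    {"hand":1,"slide":[0,26,-23],"spin":0},
    {"hand":1,"slide":[0,26,-23],"spin":0},
    {"hand":1,"slide":[0,13,-11.5],"spin":0},
  ],
)

```text
time: 13.8
tool_pos: [0.5634, 0.3508, 0.1093]
tool_rot: [-0.327, 1.539, -1.141]
contact_force: [0.3, -1.1, 0.2]
opening: 0.0917
```

```bash
python3 - <<'E'
from cell import vision
for i in range(3): vision.read_camera("scene")
E
python3 plan.py 569.5 343 40 43.4 4 1
```

```text
from [563.3 348.8 109.4] jaw 43.4 spin -0.000 maxstep 23.3 axis [ 0.013 -0.03  -0.999]
[11.6, 0.2, 1.0] -0.0
[23.2, 0.4, 2.1] 0
[23.2, 0.4, 2.1] 0
[11.6, 0.2, 1.0] 0
```

Call:
send_rows(
  motion=[
    {"hand":1,"slide":[12,0,1],"spin":0},
    {"hand":1,"slide":[23,0.5,2],"spin":0},
    {"hand":1,"slide":[23,0.5,2],"spin":0},
    {"hand":1,"slide":[12,0,1],"spin":0},
  ],
)

```text
time: 14.35
tool_pos: [0.5696, 0.3377, 0.0353]
tool_rot: [-0.388, 1.537, -1.205]
contact_force: [0.1, 0.6, -0.8]
opening: 0.0918
```

```bash
python3 - <<'E'
from cell import vision
for i in range(3): vision.read_camera("scene")
E
python3 plan.py 569.5 343 5 43.4 4 1
```

```text
from [570.2 338.7  37.2] jaw 43.2 spin -0.004 maxstep 10.8 axis [ 0.014 -0.031 -0.999]
[5.3, 0.5, -0.8] -0.004
[10.7, 0.9, -1.5] 0
[10.7, 0.9, -1.5] 0
[5.3, 0.5, -0.8] 0
```

Call:
send_rows(
  motion=[
    {"hand":1,"slide":[6,0.5,-1],"spin":0},
    {"hand":1,"slide":[10,1,-1.5],"spin":0},
    {"hand":1,"slide":[10,1,-1.5],"spin":0},
    {"hand":1,"slide":[5,0.5,-1],"spin":0},
    {"hand":-0.3,"slide":[0,0,0],"spin":0},
    {"hand":-0.3,"slide":[0,0,0],"spin":0},
    {"hand":-0.3,"slide":[0,0,0],"spin":0},
    {"hand":-0.3,"slide":[0,0,0],"spin":0},
  ],
  grip_force=20,
)

```text
time: 15.3
tool_pos: [0.5712, 0.345, 0.0071]
tool_rot: [-0.151, 1.536, -0.968]
contact_force: [0.1, -0.8, -0.0]
opening: 0.0642
```

```bash
python3 go.py 569.5,343,5,43.4
```

```text
t 15.30 pos [571.2 345.    7.1] jaw 43.2 x-axis [ 0.0195 -0.0283 -0.9994] q [ 0.44  0.82  1.33 -0.04  0.99 -0.29] F [ 0.1 -0.8 -0. ] open 64.2
569.5,343,5,43.4 -> slide [ 2.1 -2.6  0.3] spin -0.003 (alt 3.138)
```

Call:
send_rows(
  motion=[
    {"hand":-0.5,"slide":[2,0,0],"spin":0},
    {"hand":-0.5,"slide":[0,0,0],"spin":0},
    {"hand":-0.5,"slide":[0,0,0],"spin":0},
  ],
)

```text
time: 15.6
tool_pos: [0.5714, 0.345, 0.0056]
tool_rot: [-0.13, 1.536, -0.947]
contact_force: [0.3, -0.0, -1.1]
opening: 0.0558
```

```bash
python3 go.py 569.5,343,5,43.4
```

```text
t 15.60 pos [571.4 345.    5.6] jaw 43.2 x-axis [ 0.0202 -0.028  -0.9994] q [ 0.44  0.82  1.33 -0.04  0.99 -0.29] F [ 0.3 -0.  -1.1] open 55.8
569.5,343,5,43.4 -> slide [ 0.6 -2.8  0.1] spin -0.003 (alt 3.138)
```

Call:
send_rows(
  motion=[
    {"hand":-0.5,"slide":[-15,0,0],"spin":0},
    {"hand":-0.5,"slide":[-30,0,0],"spin":0},
    {"hand":-0.5,"slide":[-25,0,0],"spin":0},
  ],
)

```text
time: 15.9
tool_pos: [0.5675, 0.3456, 0.0743]
tool_rot: [-0.412, 1.537, -1.229]
contact_force: [-0.3, -0.0, -1.4]
opening: 0.056
```

```bash
python3 plan.py 438 131.8 75 43.4 8 1
```

```text
from [567.5 345.6  74.3] jaw 43.2 spin -0.004 maxstep 35.7 axis [ 0.011 -0.032 -0.999]
[0.3, -17.2, 4.8] -0.004
[0.7, -34.4, 9.5] 0
[0.7, -34.4, 9.5] 0
[0.7, -34.4, 9.5] 0
[0.7, -34.4, 9.5] 0
[0.7, -34.4, 9.5] 0
[0.7, -34.4, 9.5] 0
[0.3, -17.2, 4.7] 0
```

Call:
send_rows(
  motion=[
    {"hand":-0.5,"slide":[0,-17,5],"spin":0},
    {"hand":-0.5,"slide":[0,-34,9.5],"spin":0},
    {"hand":-0.5,"slide":[0,-34,9.5],"spin":0},
    {"hand":-0.5,"slide":[0,-34,9.5],"spin":0},
    {"hand":-0.5,"slide":[0,-34,9.5],"spin":0},
    {"hand":-0.5,"slide":[0,-34,9.5],"spin":0},
    {"hand":-0.5,"slide":[0,-34,9.5],"spin":0},
    {"hand":-0.5,"slide":[0,-17,5],"spin":0},
  ],
)

```text
time: 16.7
tool_pos: [0.4403, 0.1312, 0.0906]
tool_rot: [0.17, 1.531, -0.642]
contact_force: [-0.0, 0.7, -1.3]
opening: 0.0559
```

```bash
python3 - <<'E'
from cell import vision
for i in range(3): vision.read_camera("scene")
E
python3 plan.py 438 131.8 40 43.4 3 1
```

```text
from [442.3 132.5  90.8] jaw 43.4 spin -0.000 maxstep 17.0 axis [ 0.034 -0.023 -0.999]
[16.9, -1.3, -1.5] -0.0
[16.9, -1.3, -1.5] 0
[16.9, -1.3, -1.5] 0
```

Call:
send_rows(
  motion=[
    {"hand":-0.5,"slide":[17,-1.3,-1.5],"spin":0},
    {"hand":-0.5,"slide":[17,-1.3,-1.5],"spin":0},
    {"hand":-0.5,"slide":[17,-1.3,-1.5],"spin":0},
  ],
)

```text
time: 17.15
tool_pos: [0.4443, 0.1348, 0.0425]
tool_rot: [0.398, 1.52, -0.415]
contact_force: [-0.4, 0.7, -1.1]
opening: 0.0559
```

```bash
python3 - <<'E'
from cell import vision
for i in range(3): vision.read_camera("scene")
E
python3 plan.py 438.2 131.8 22 43.4 3 1
```

```text
from [442.9 134.4  42. ] jaw 43.4 spin 0.001 maxstep 6.9 axis [ 0.043 -0.021 -0.999]
[6.6, -1.8, -0.7] 0.001
[6.6, -1.8, -0.7] 0
[6.6, -1.8, -0.7] 0
```

Call:
send_rows(
  motion=[
    {"hand":-0.5,"slide":[7,-3,-0.7],"spin":0},
    {"hand":-0.5,"slide":[6,-3,-1],"spin":0},
    {"hand":-0.5,"slide":[2,-1,-0.7],"spin":0},
  ],
)

```text
time: 17.6
tool_pos: [0.4389, 0.1321, 0.0279]
tool_rot: [0.405, 1.519, -0.407]
contact_force: [0.4, 1.0, -1.3]
opening: 0.056
```

```bash
python3 go.py 438.2,131.8,22,43.4
```

```text
t 17.60 pos [438.9 132.1  27.9] jaw 43.5 x-axis [ 0.0475 -0.0205 -0.9987] q [ 0.14  0.49  1.98 -0.05  0.64 -0.58] F [ 0.4  1.  -1.3] open 56.0
438.2,131.8,22,43.4 -> slide [ 5.8 -0.8 -0.6] spin 0.002 (alt -3.140)
```

Call:
send_rows(
  motion=[
    {"hand":-0.5,"slide":[3,0,-0.5],"spin":0},
    {"hand":-0.5,"slide":[2,0,0],"spin":0},
    {"hand":-0.5,"slide":[1,0,0],"spin":0},
  ],
)

```text
time: 17.9
tool_pos: [0.4391, 0.1323, 0.022]
tool_rot: [0.412, 1.518, -0.4]
contact_force: [-0.9, -1.0, 7.2]
opening: 0.0558
```

```bash
python3 go.py 438.2,131.8,22,43.4
```

```text
t 17.90 pos [439.1 132.3  22. ] jaw 43.5 x-axis [ 0.0484 -0.0205 -0.9986] q [ 0.14  0.5   1.98 -0.05  0.62 -0.58] F [-0.9 -1.   7.2] open 55.8
438.2,131.8,22,43.4 -> slide [ 0.  -1.  -0.3] spin 0.002 (alt -3.140)
```

In contact with the base, so release and lift.

Call:
send_rows(
  motion=[
    {"hand":0.6,"slide":[0,0,0],"spin":0},
    {"hand":0.8,"slide":[0,0,0],"spin":0},
    {"hand":0.8,"slide":[0,0,0],"spin":0},
    {"hand":0.8,"slide":[-20,0,0],"spin":0},
    {"hand":0.8,"slide":[-35,0,0],"spin":0},
    {"hand":0.8,"slide":[-35,0,0],"spin":0},
    {"hand":0.8,"slide":[-35,0,0],"spin":0},
  ],
)

```text
time: 18.6
tool_pos: [0.4306, 0.1343, 0.147]
tool_rot: [0.306, 1.526, -0.507]
contact_force: [0.6, -0.0, 0.2]
opening: 0.0828
```

```bash
python3 go.py; python3 look.py scene top; python3 plan.py 559.5 -337.5 145 62 13 3
```

```text
t 18.60 pos [430.6 134.3 147. ] jaw 43.4 x-axis [ 0.039  -0.0217 -0.999 ] q [ 0.15  0.28  1.86 -0.03  0.96 -0.59] F [ 0.6 -0.   0.2] open 82.8
1 px [283. 147.] n 332 zt 0.023 rect c [ 354.9 -464.6] sz [125.8 133.2] ang 0.2 med [ 355.6 -455.4   19. ]
2 px [391. 164.] n 1289 zt 0.283 rect c [418.6 133.2] sz [55.9 48. ] ang 43.1 med [433.3 147.  287.2]
8 px [336. 156.] n 353 zt 0.022 rect c [ 249.5 -284.7] sz [131.4 129.5] ang 10.7 med [ 254.3 -278.6   19.1]
31 px [256. 177.] n 115 zt 0.024 rect c [ 561.8 -334.7] sz [39.1 44.9] ang 62.2 med [ 562.6 -333.2   21.3]
32 px [214. 194.] n 1390 zt 0.062 rect c [ 740.1 -299.6] sz [ 92.5 158.2] ang 0.5 med [ 743.2 -293.2   59.6]
33 px [306. 193.] n 340 zt 0.061 rect c [ 548.6 -131.7] sz [17.6 14.7] ang 88.9 med [ 550.2 -130.4   65.6]
35 px [279. 205.] n 457 zt 0.066 rect c [ 622.9 -115.7] sz [60.9 56.6] ang 53.9 med [ 623.4 -113.4   64.1]
37 px [381. 227.] n 828 zt 0.045 rect c [439.2 133. ] sz [63.3 79.9] ang 43.4 med [441.7 135.5  43.4]
38 px [258. 246.] n 1266 zt 0.041 rect c [771.7  -7.5] sz [ 68.1 159.7] ang 10.6 med [ 7.735e+02 -3.000e-01 
[... 1086 characters left out ...]
. 238.] n 1779 zt 0.260 rect c [391.4 102.9] sz [92.1 73.5] ang 45.2 med [377.6  88.  257.9]
13 px [486. 265.] n 585 zt 0.023 rect c [ 353.3 -468.2] sz [123.5 121.4] ang 88.4 med [ 352.6 -473.6   20.1]
39 px [415. 308.] n 555 zt 0.023 rect c [ 245.6 -287.6] sz [121.8 122.1] ang 11.2 med [ 241.8 -289.9   19.9]
pics/top_22.png
from [433.6 134.9 150.1] jaw 43.5 spin -0.323 maxstep 40.7 axis [ 0.049 -0.02  -0.999]
[0.9, -9.7, 17.9] -0.108
[1.7, -23.2, 33.4] -0.108
[1.7, -26.7, 30.8] -0.108
[1.7, -29.8, 27.7] 0
[1.7, -29.8, 27.7] 0
[1.7, -29.8, 27.7] 0
[1.7, -29.8, 27.7] 0
[1.7, -29.8, 27.7] 0
[1.7, -29.8, 27.7] 0
[1.7, -29.8, 27.7] 0
[1.7, -29.8, 27.7] 0
[1.7, -29.8, 27.7] 0
[0.9, -14.9, 13.9] 0
```

Call:
send_rows(
  motion=[
    {"hand":0.4,"slide":[0,-10,18],"spin":-0.108},
    {"hand":0.4,"slide":[0,-23,33.5],"spin":-0.108},
    {"hand":0.4,"slide":[0,-26.5,31],"spin":-0.108},
    {"hand":0.4,"slide":[0,-30,28],"spin":0},
    {"hand":0.4,"slide":[0,-30,28],"spin":0},
    {"hand":0.4,"slide":[0,-30,28],"spin":0},
    {"hand":0.4,"slide":[0,-30,28],"spin":0},
    {"hand":0.4,"slide":[0,-30,28],"spin":0},
  ],
)

```text
time: 19.5
tool_pos: [0.5168, -0.1666, 0.156]
tool_rot: [0.128, 1.521, -0.339]
contact_force: [0.6, 0.2, -0.2]
opening: 0.0643
```

```bash
python3 plan.py 559.7 -337.5 130 62 6 1
```

```text
from [ 516.8 -166.6  156. ] jaw 63.3 spin 0.023 maxstep 35.6 axis [ 0.047 -0.017 -0.999]
[3.1, -13.4, 11.4] 0.023
[6.2, -26.2, 23.4] 0
[6.2, -26.2, 23.4] 0
[6.2, -26.2, 23.4] 0
[6.2, -26.2, 23.4] 0
[3.1, -13.1, 11.7] 0
```

Call:
send_rows(
  motion=[
    {"hand":0.4,"slide":[3,-26,23],"spin":0.023},
    {"hand":0.4,"slide":[6,-26,23],"spin":0},
    {"hand":0.4,"slide":[6,-26,23.5],"spin":0},
    {"hand":0.4,"slide":[6,-26,23.5],"spin":0},
    {"hand":0.4,"slide":[3,-13,12],"spin":0},
  ],
)

```text
time: 20.0
tool_pos: [0.5557, -0.329, 0.1301]
tool_rot: [0.168, 1.525, -0.326]
contact_force: [-0.3, 0.0, 0.5]
opening: 0.0646
```

```bash
cat > settle.py <<'E'
from cell import vision
for i in range(3): vision.read_camera("scene")
E
python3 settle.py
python3 plan.py 559.7 -337.5 40 62 4 1
```

```text
from [ 555.3 -326.8  130.2] jaw 61.7 spin -0.005 maxstep 30.3 axis [ 0.043 -0.013 -0.999]
[15.1, -1.3, 0.8] -0.005
[30.1, -2.7, 1.6] 0
[30.1, -2.7, 1.6] 0
[15.1, -1.4, 0.8] 0
```

Call:
send_rows(
  motion=[
    {"hand":0.4,"slide":[15,-1.5,1],"spin":-0.005},
    {"hand":0.4,"slide":[30,-2.5,1.5],"spin":0},
    {"hand":0.4,"slide":[30,-2.5,1.5],"spin":0},
    {"hand":0.4,"slide":[15,-1.5,1],"spin":0},
  ],
)

```text
time: 20.55
tool_pos: [0.5608, -0.3334, 0.0378]
tool_rot: [0.176, 1.523, -0.308]
contact_force: [1.2, 0.1, 1.2]
opening: 0.0639
```

```bash
python3 settle.py
python3 plan.py 559.7 -337.5 5 62 4 1
```

```text
from [ 561.3 -333.9   39.6] jaw 62.3 spin 0.004 maxstep 11.6 axis [ 0.047 -0.015 -0.999]
[5.8, -0.7, -0.2] 0.004
[11.5, -1.4, -0.4] 0
[11.5, -1.4, -0.4] 0
[5.8, -0.7, -0.2] 0
```

Call:
send_rows(
  motion=[
    {"hand":0.4,"slide":[6,-1,0],"spin":0},
    {"hand":0.4,"slide":[11,-1.5,-0.5],"spin":0},
    {"hand":0.4,"slide":[11,-1.5,-0.5],"spin":0},
    {"hand":0.4,"slide":[5,0,0],"spin":0},
    {"hand":-0.8,"slide":[0,0,0],"spin":0},
    {"hand":-0.8,"slide":[0,0,0],"spin":0},
    {"hand":-0.8,"slide":[0,0,0],"spin":0},
    {"hand":-0.8,"slide":[0,0,0],"spin":0},
  ],
  grip_force=15,
)

```text
time: 21.5
tool_pos: [0.5619, -0.3377, 0.0076]
tool_rot: [0.133, 1.516, -0.35]
contact_force: [-0.1, 0.2, 0.4]
opening: 0.0366
```

```bash
python3 go.py 559.7,-337.5,5,62
```

```text
t 21.50 pos [ 561.9 -337.7    7.6] jaw 62.3 x-axis [ 0.0516 -0.0188 -0.9985] q [-0.67  0.77  1.42  0.02  0.89 -1.77] F [-0.1  0.2  0.4] open 36.6
559.7,-337.5,5,62 -> slide [ 2.5 -0.9 -2.1] spin 0.006 (alt -3.135)
```

Call:
send_rows(
  motion=[
    {"hand":-0.8,"slide":[2,0,-1],"spin":0},
    {"hand":-0.8,"slide":[0,0,0],"spin":0},
    {"hand":-0.8,"slide":[0,0,0],"spin":0},
  ],
)

```text
time: 21.8
tool_pos: [0.5624, -0.3381, 0.0084]
tool_rot: [0.112, 1.511, -0.371]
contact_force: [-0.3, 0.6, -0.8]
opening: 0.0338
```

```bash
python3 go.py 559.7,-337.5,5,62
```

```text
t 21.80 pos [ 562.4 -338.1    8.4] jaw 62.4 x-axis [ 0.0553 -0.0215 -0.9982] q [-0.67  0.77  1.43  0.02  0.89 -1.77] F [-0.3  0.6 -0.8] open 33.8
559.7,-337.5,5,62 -> slide [ 3.3 -0.7 -2.8] spin 0.006 (alt -3.135)
```

Call:
send_rows(
  motion=[
    {"hand":-0.8,"slide":[-15,0,0],"spin":0},
    {"hand":-0.8,"slide":[-35,0,0],"spin":0},
    {"hand":-0.8,"slide":[-35,0,0],"spin":0},
    {"hand":-0.8,"slide":[-35,0,0],"spin":0},
  ],
)

```text
time: 22.2
tool_pos: [0.5526, -0.3333, 0.1278]
tool_rot: [0.19, 1.524, -0.293]
contact_force: [1.4, -0.9, -1.1]
opening: 0.0338
```

```bash
python3 go.py; python3 look.py top|grep -v "px \[4" ; python3 plan.py 436.7 134.3 130 43.4 13 4
```

```text
t 22.20 pos [ 552.6 -333.3  127.8] jaw 62.3 x-axis [ 0.0452 -0.0136 -0.9989] q [-0.67  0.62  1.35  0.02  1.13 -1.77] F [ 1.4 -0.9 -1.1] open 33.8
1 px [308. 107.] n 1517 zt 0.041 rect c [768.7 -10. ] sz [ 65.1 158.2] ang 10.3 med [767.4 -10.8  38.3]
2 px [208. 113.] n 792 zt 0.156 rect c [722.8 244.9] sz [44.7 17.9] ang 23.4 med [721.8 243.7 155.4]
4 px [349. 159.] n 496 zt 0.066 rect c [ 619.9 -119.5] sz [56.6 58. ] ang 88.7 med [ 619.4 -119.4   63.5]
6 px [354. 188.] n 116 zt 0.075 rect c [ 546.  -135.3] sz [12.6 12.8] ang 43.5 med [ 545.7 -136.2   74. ]
7 px [359. 221.] n 220 zt 0.017 rect c [ 460.2 -147.9] sz [90.2 90.5] ang 8.9 med [ 458.6 -149.    14.4]
8 px [246. 221.] n 582 zt 0.045 rect c [448.9 141. ] sz [29.4 80.6] ang 40.7 med [449.9 140.8  42.7]
9 px [505. 277.] n 188 zt 0.023 rect c [ 323.7 -519.3] sz [45.6 99.5] ang 57.3 med [ 314.5 -523.3   20.2]
20 px [195. 366.] n 308 zt 0.292 rect c [159.8 167.4] sz [17.7 37.9] ang 42.4 med [158.3 172.9 286.9]
pics/top_29.png
from [ 555.2 -335.2  135.2] jaw 62.4 spin 0.331 maxstep 40.4 axis [ 0.054 -0.021 -0.998]
[-0.5, 15.0, -13.4] 0.083
[-0.9, 27.8, -29.3] 0.083
[-0.9, 25.2, -31.5] 0.083
[-0.9, 22.6, -33.5] 0.083
[-0.9, 19.7, -35.2] 0
[-0.9, 19.7, -35.2] 0
[-0.9, 19.7, -35.2] 0
[-0.9, 19.7, -35.2] 0
[-0.9, 19.7, -35.2] 0
[-0.9, 19.7, -35.2] 0
[-0.9, 19.7, -35.2] 0
[-0.9, 19.7, -35.2] 0
[-0.5, 9.9, -17.6] 0
```

Call:
send_rows(
  motion=[
    {"hand":-0.8,"slide":[0,15,-13.5],"spin":0.083},
    {"hand":-0.8,"slide":[-1,28,-29],"spin":0.083},
    {"hand":-0.8,"slide":[-1,25,-31.5],"spin":0.083},
    {"hand":-0.8,"slide":[-1,22.5,-33.5],"spin":0.083},
    {"hand":-0.8,"slide":[-1,20,-35],"spin":0},
    {"hand":-0.8,"slide":[-1,20,-35],"spin":0},
    {"hand":-0.8,"slide":[-1,20,-35],"spin":0},
    {"hand":-0.8,"slide":[-1,20,-35],"spin":0},
  ],
)

```text
time: 23.05
tool_pos: [0.4863, -0.0382, 0.1404]
tool_rot: [0.415, 1.493, -0.422]
contact_force: [0.5, 0.3, -0.1]
opening: 0.0341
```

```bash
python3 plan.py 440.3 130 120 43.4 6 1
```

```text
from [486.3 -38.2 140.4] jaw 42.1 spin -0.023 maxstep 35.1 axis [ 0.071 -0.032 -0.997]
[1.2, 7.8, -15.7] -0.023
[2.3, 16.3, -31.0] 0
[2.3, 16.3, -31.0] 0
[2.3, 16.3, -31.0] 0
[2.3, 16.3, -31.0] 0
[1.2, 8.1, -15.5] 0
```

Call:
send_rows(
  motion=[
    {"hand":-0.8,"slide":[1,16,-31],"spin":-0.023},
    {"hand":-0.8,"slide":[2,16,-31],"spin":0},
    {"hand":-0.8,"slide":[2,16,-31],"spin":0},
    {"hand":-0.8,"slide":[2,16,-31],"spin":0},
    {"hand":-0.8,"slide":[1,8,-15.5],"spin":0},
  ],
)

```text
time: 23.55
tool_pos: [0.4421, 0.1205, 0.1287]
tool_rot: [0.432, 1.486, -0.38]
contact_force: [0.2, 0.2, -1.0]
opening: 0.0338
```

```bash
python3 settle.py
python3 plan.py 440.3 130 75 43.4 3 1; python3 look.py scene
```

```text
from [443.  119.2 128.7] jaw 43.6 spin 0.004 maxstep 18.3 axis [ 0.079 -0.032 -0.996]
[17.7, 1.2, -4.6] 0.004
[17.7, 1.2, -4.6] 0
[17.7, 1.2, -4.6] 0
2 px [384. 168.] n 1467 zt 0.280 rect c [444.9 123.4] sz [50.5 86.5] ang 15.3 med [445.1 137.3 285.3]
3 px [283. 147.] n 329 zt 0.022 rect c [ 354.4 -463.6] sz [132.7 129.1] ang 87.8 med [ 359.4 -456.    18.7]
9 px [336. 156.] n 347 zt 0.022 rect c [ 247.3 -283.7] sz [132.1 125.5] ang 12.9 med [ 249.7 -279.4   18.8]
28 px [214. 194.] n 1386 zt 0.062 rect c [ 740.5 -298.9] sz [ 93.4 156.9] ang 1.3 med [ 743.4 -292.5   59.7]
29 px [306. 193.] n 350 zt 0.061 rect c [ 548.9 -132.2] sz [19.2 12.6] ang 52.0 med [ 549.7 -130.6   65.7]
30 px [279. 205.] n 460 zt 0.066 rect c [ 622.1 -117. ] sz [61.9 56.8] ang 76.2 med [ 623.6 -112.7   64.1]
32 px [381. 227.] n 831 zt 0.045 rect c [440.3 134.4] sz [62.5 83.2] ang 48.0 med [441.5 136.7  43.2]
33 px [258. 246.] n 1273 zt 0.042 rect c [771.5  -6.7] sz [ 66.6 158.3] ang 9.9 med [773.6  -1.3  39.2]
34 px [330. 277.] n 1214 zt 0.154 rect c [725.2 247.8] sz [49.8 18. ] ang 22.0 med [727.5 249.6 156.5]
pics/scene_33.png
```

```bash
python3 - <<'E'
import cv2
a=cv2.imread("pics/scene_33.png"); cv2.imwrite("pics/c33.png",cv2.resize(a[140:260,320:450],(650,600),interpolation=cv2.INTER_CUBIC))
E
```

```text
(no output)
```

View pics/c33.png

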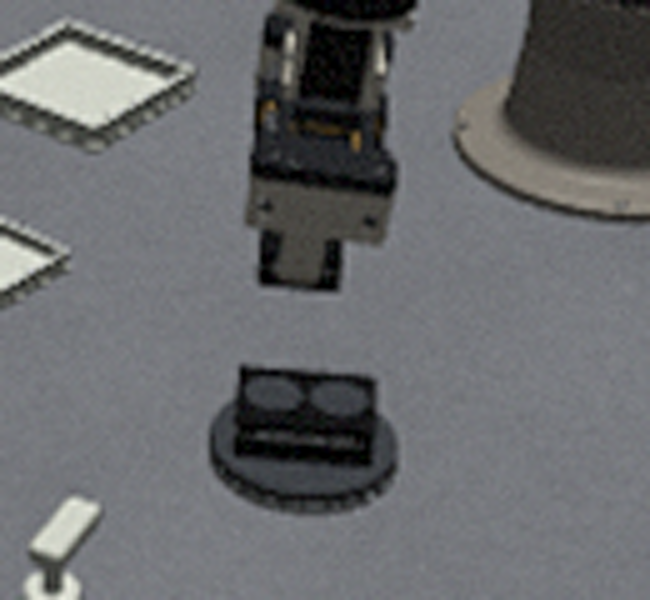

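The crop shows the large case centred on the base (crop ~(305,420)), with the small case in the fingers above it and roughly parallel. Lowering now.

Call:
send_rows(
  motion=[
    {"hand":-0.8,"slide":[15,3,-6],"spin":0},
    {"hand":-0.8,"slide":[20,2,-5],"spin":0},
    {"hand":-0.8,"slide":[15,1,-4],"spin":0},
  ],
)

```text
time: 24.05
tool_pos: [0.4458, 0.129, 0.0801]
tool_rot: [0.467, 1.477, -0.349]
contact_force: [0.0, -0.5, -0.9]
opening: 0.034
```

```bash
python3 settle.py
python3 plan.py 440.3 130 55 43.4 3 1; python3 - <<'E'
from h import *
from cell import vision
p=vision.read_camera("scene"); print(p['shot'])
cv2.imwrite("pics/c34.png",cv2.resize(p["pixels"][140:260,320:450],(650,600),interpolation=cv2.INTER_CUBIC))
E
```

```text
from [445.  129.   80.1] jaw 43.3 spin -0.001 maxstep 8.5 axis [ 0.085 -0.032 -0.996]
[8.2, -1.3, -2.0] -0.001
[8.2, -1.3, -2.0] 0
[8.2, -1.3, -2.0] 0
37
```

View pics/c34.png

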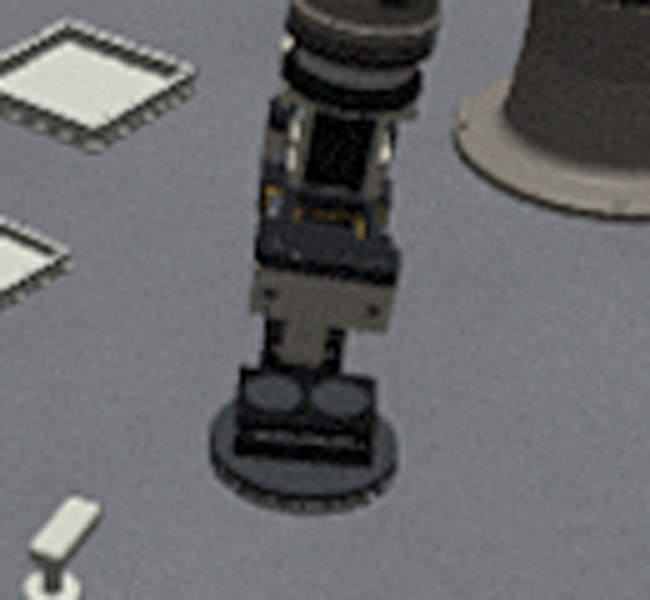

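Call:
send_rows(
  motion=[
    {"hand":-0.8,"slide":[9,-2,-3],"spin":0},
    {"hand":-0.8,"slide":[8,-2,-3],"spin":0},
    {"hand":-0.8,"slide":[5,-1,-1],"spin":0},
  ],
)

```text
time: 24.55
tool_pos: [0.4409, 0.1293, 0.0591]
tool_rot: [0.489, 1.473, -0.329]
contact_force: [-0.6, 0.1, -0.1]
opening: 0.0336
```

```bash
python3 go.py 440.3,130,53,43.4
```

```text
t 24.55 pos [440.9 129.3  59.1] jaw 43.2 x-axis [ 0.0924 -0.0315 -0.9952] q [ 0.15  0.42  1.98 -0.07  0.66 -0.55] F [-0.6  0.1 -0.1] open 33.6
440.3,130,53,43.4 -> slide [ 6.  -0.3 -1.5] spin -0.003 (alt 3.139)
```

Call:
send_rows(
  motion=[
    {"hand":-0.8,"slide":[3,0,-1],"spin":0},
    {"hand":-0.8,"slide":[2,0,-0.5],"spin":0},
    {"hand":-0.8,"slide":[1,0,0],"spin":0},
  ],
)

```text
time: 24.85
tool_pos: [0.4399, 0.1301, 0.0521]
tool_rot: [0.482, 1.474, -0.336]
contact_force: [-1.7, -2.0, 5.4]
opening: 0.0338
```

```bash
python3 go.py 440.3,130,53,43.4
```

```text
t 24.85 pos [439.9 130.1  52.1] jaw 43.3 x-axis [ 0.0914 -0.0319 -0.9953] q [ 0.15  0.43  1.99 -0.08  0.64 -0.54] F [-1.7 -2.   5.4] open 33.8
440.3,130,53,43.4 -> slide [-0.8  0.2  0.4] spin -0.003 (alt 3.139)
```

Call:
send_rows(
  motion=[
    {"hand":0,"slide":[0,0,0],"spin":0},
    {"hand":0.3,"slide":[0,0,0],"spin":0},
    {"hand":0.3,"slide":[0,0,0],"spin":0},
    {"hand":0.3,"slide":[-15,0,0],"spin":0},
    {"hand":0.3,"slide":[-35,0,0],"spin":0},
    {"hand":0.3,"slide":[-35,0,0],"spin":0},
    {"hand":0.3,"slide":[-35,0,-20],"spin":0},
    {"hand":0.3,"slide":[-20,0,-30],"spin":0},
  ],
)

```text
time: 25.65
tool_pos: [0.3931, 0.1704, 0.1903]
tool_rot: [0.467, 1.477, -0.355]
contact_force: [-0.8, 0.9, 0.6]
opening: 0.0597
```

```bash
python3 go.py; python3 look.py scene top; python3 - <<'E'
import cv2,glob
f=sorted(glob.glob("pics/scene_*.png"),key=lambda s:int(s[11:-4]))[-1]
a=cv2.imread(f); cv2.imwrite("pics/end.png",cv2.resize(a[120:300,240:450],(700,600),interpolation=cv2.INTER_CUBIC))
E
```

```text
t 25.65 pos [393.1 170.4 190.3] jaw 43.0 x-axis [ 0.0874 -0.0324 -0.9956] q [ 0.27  0.17  1.88 -0.06  1.02 -0.45] F [-0.8  0.9  0.6] open 59.7
1 px [403. 136.] n 150 zt 0.297 rect c [381.8 132.5] sz [127.5  16.6] ang 42.2 med [355.1 104.8 295.4]
4 px [283. 147.] n 325 zt 0.022 rect c [ 355.9 -463.7] sz [136.2 126.6] ang 88.3 med [ 351.8 -455.6   19.2]
6 px [414. 160.] n 745 zt 0.298 rect c [423.1 209.9] sz [92.3 73.8] ang 43.6 med [425.  223.1 297.3]
11 px [336. 156.] n 341 zt 0.022 rect c [ 248.4 -284. ] sz [132.5 127.1] ang 11.8 med [ 249.8 -278.4   18.7]
38 px [214. 194.] n 1387 zt 0.062 rect c [ 740.6 -300.9] sz [ 93.3 160.6] ang 1.7 med [ 743.2 -293.    59.7]
39 px [306. 193.] n 345 zt 0.062 rect c [ 550.3 -132.9] sz [17.3 15.6] ang 52.3 med [ 550.2 -131.3   68.1]
43 px [279. 205.] n 464 zt 0.066 rect c [ 621.1 -117. ] sz [58.1 58.6] ang 37.2 med [ 623.2 -114.6   63.8]
44 px [381. 226.] n 898 zt 0.065 rect c [440.8 132.2] sz [42.4 45.4] ang 44.9 med [442.  134.7  64.6]
45 px [258. 246.] n 1273 zt 0.041 rect c [770.9  -7.4] sz [ 67.4 159.8] ang 9.9 med [773.6  -0.9  39. ]
46 px [
[... 584 characters left out ...]
.7] sz [12.7 13.5] ang 44.3 med [ 545.8 -135.3   74.1]
6 px [218. 261.] n 1592 zt 0.298 rect c [380.3 173.9] sz [187.5  73.8] ang 42.7 med [331.7 128.1 295.4]
7 px [359. 222.] n 220 zt 0.017 rect c [ 460.1 -147.7] sz [89.9 89.9] ang 9.0 med [ 458.2 -151.4   14.4]
8 px [252. 229.] n 1356 zt 0.065 rect c [437.7 129.6] sz [33.8 46.7] ang 42.9 med [438.2 129.   64.6]
12 px [187. 227.] n 68 zt 0.284 rect c [422.3 202.2] sz [23.3 18.6] ang 24.6 med [423.  203.5 282.5]
15 px [486. 265.] n 574 zt 0.023 rect c [ 353.5 -467.9] sz [122.7 121.7] ang 88.2 med [ 353.  -472.7   20.3]
48 px [415. 307.] n 560 zt 0.022 rect c [ 245.6 -287.8] sz [122.4 122.3] ang 11.2 med [ 242.7 -290.    20. ]
pics/top_39.png
```

View pics/end.png

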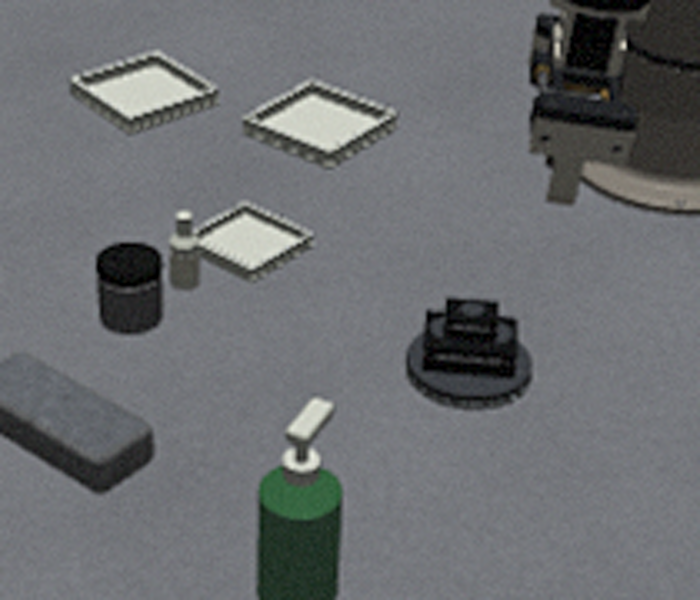

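```bash
python3 - <<'E'
from h import *
from cell import vision,observe
p=vision.read_camera("top"); W=world(p)
m=(abs(W[...,0]-.438)<.08)&(abs(W[...,1]-.131)<.08)&(W[...,2]<.1)
for lo,hi in[(.009,.1),(.034,.1),(.036,.05),(.057,.1)]:
    w=W[m&(W[...,2]>lo)&(W[...,2]<hi)]; r=cv2.minAreaRect((w[:,:2]*1000).astype(np.float32)); print(lo,hi,np.round(r[0],1),np.round(r[1],1),round(r[2],1),"z",np.median(w[:,2]).round(4))
# top plane tilt of small & jar lid
for c,lo,r in[((.438,.130),.06,.014),((.62,-.1194),.06,.022)]:
    w=W[(np.hypot(W[...,0]-c[0],W[...,1]-c[1])<r)&(W[...,2]>lo-.01)]; A=np.c_[w[:,:2],np.ones(len(w))]; print("slope",np.linalg.lstsq(A,w[:,2],rcond=None)[0].round(3))
s=observe(); print(s["time"],s["qvel"].round(3))
E
```

```text
0.009 0.1 [437.7 131.6] [109.2 107.3] 64.5 z 0.0385
0.034 0.1 [437.9 131. ] [56.7 80.2] 43.6 z 0.0439
0.036 0.05 [437.9 131. ] [56.7 80.2] 43.6 z 0.0424
0.057 0.1 [438.1 129.6] [34.4 45.7] 44.2 z 0.0646
slope [0.031 0.005 0.051]
slope [ 0.011 -0.006  0.056]
25.8 [-0.031  0.047  0.015 -0.007 -0.021 -0.017]
```

```bash
python3 settle.py; python3 -c "
from cell import job; print(job.hand_in())"
```

```text
the job is handed in; nothing more can be done
None
```

The desk is set out as asked and the job is handed in, at about 26 s of the 106 s allowed. I used the smallest dish, which measured 90 mm across; the two look-alikes are about 122 mm.

These are the last checks, taken from the top camera with the arm clear:

| Check | Measured | Allowed |
|---|---|---|
| Jar behind the dish centre | about 162 mm | 150–180 mm |
| Jar off the dish axis | about 2 mm | 15 mm |
| Bottle behind the dish centre | about 87 mm | 72–102 mm |
| Bottle off the dish axis | about 2 mm | 15 mm |
| Bottle to jar | about 75 mm | 60–97 mm |
| Large case off the base centre | about 0.6 mm | 12 mm |
| Small case off the large case centre | about 1.4 mm | 10 mm |
| Small case turned from the large case | about 0.6° (0.01 rad) | 0.2 rad |

The jar stayed upright, with a lid slope of about 0.01 rad. I judged the bottle upright from the pictures only. The tissue box, pump bottle and spectacle case measured where they were at the start, within noise.

Three things disagreed or were less certain:
- **Camera offset:** the scene camera read positions 1 to 4 mm away from the top camera, within its calibration plus the side it sees.
- **Tool tilt:** the tool drifted to about 0.09 rad off vertical by the last placement. The things themselves settled flat when released.
- **Small case slope:** a slope fit on its lid gave about 0.03 rad. The patch was small, so this may be noise, and the limit is 0.1 rad.

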